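# Set the long slide dimmer to its pointer clip

## Task

Two slide dimmers lie on the shelf by the utility door, a long one and a short one. Slide the grip of the long dimmer along its track until it stands level with the dark steel pointer clip hooked over the edge of that dimmer's box, then let go. Leave the short dimmer's grip as it is set.

Things in the scene. Friction and masses are not known exactly. Their poses are not given: they have to be found in the camera images.
- long_dimmer_grip (a point): Centre of the long dimmer's black grip: block 22 mm along the track, 30 across, 31 high; this point is 18 mm above the flat deck. Axes: y along the track, x across, z up. It slides along y only (about 1.5 N friction) and stays where left. The box is fixed: 230 mm along the track, 130 across, deck 45 mm above the shelf.
- long_dimmer (a joint): Place of the long dimmer's grip on its track, m: 0 at the box's -y end stop, 0.07 at mid-box, 0.14 at the +y end stop. It starts between 0 and 0.035.
- clip_mark (a point): Dark steel pointer clip fixed on the long dimmer's box, at its +x long edge: plate 24 mm wide along the track, 4 mm thick, its nose pointing at the track. This point is on its top, 54 mm beside the track's centre line, 4 mm above the deck; axes as the grip's. A grip level with it has the same place along y; that is a joint value of 0.065 to 0.12.
- short_dimmer_grip (a point): Centre of the short dimmer's grip, which must stay as set. Same grip, box width and height, but the box is 140 mm long with 60 mm of travel and has no clip. Which dimmer lies left or right varies.

How it is judged:
By the outcome, as a careful person would: the job done as asked, in the order asked, and still so for the second after the job is handed in, with the robot touching nothing.
It also fails if it takes over 32 s, if anything falls off the work surface, if the arm or the gripper's body presses on something with over 40 N, if the wrist force passes 120 N, or if a joint passes its speed limit or range.

## Robot

A 6-joint arm with a two-finger parallel gripper is mounted at the origin on the work surface. World frame = base frame: x ahead of the robot, y to its left, z up, the work surface at z = 0. Lengths are in m, angles in degrees, forces in N, time in s.
With the tool pointing down it reaches from about 0.35 to 0.875 m from the base axis. Payload 4.2 kg.
Tool frame: the origin (TCP) lies on the centre line of the jaws, within the pads' length; the fingertips stand 11 mm ahead of it and the grasp point (between the pads) lies 8 mm behind it; y points along the fingers, z is the direction in which the jaws open and shut, and the axes are right-handed (so a half turn about y gives the same grasp; the last joint's range is limited). The gripper opens to 87 mm and grips with 3 to 60 N. Pads are 19 mm wide; open, the fingers measure 117 mm over their backs; the gripper's body (75 mm by 190 mm) begins 51 mm behind the grasp point.
Start: joints at [-61.043, 22.042, 0.453, 0, -68.411, -14.817], TCP at [0.153, -0.606, 0.234] pointing down, gripper open.
Joint ranges: [-179.83, 179.83], [-69.29, 118.12], [-61.27, 80.66], [-181.25, 117.63], [-171.15, -9.14], [-177.46, 177.46]. Speed limits (degrees/s): [159.86, 159.86, 180, 180, 180, 180].

## Interface

Orientations are given as a 3x3 rotation matrix whose columns are the frame's x, y, z axes.
In Python, from station import r, optics gives the robot as it stands. The module is installed in compiled form; this text tells all that it offers.
- The arm moves only by the tool step_arm, never from a script. Its argument "moves" is a list that holds one entry, the list of rows, each a list of 7 numbers: the turn, a rotation vector about the tool's x, y, z in rad, then the shift along the tool's x, y, z in cm, then the opening in per cent of the stroke, from 0 (shut) to 100 (fully open). A call has exactly 5 rows; each row is the pose to reach, as a shift and turn from the pose commanded when the call began, along the tool's axes at that moment; what a row does not reach only later rows make up. A row lasts 1/12 s, in which the tool goes at most 41.7 mm and 7.16 degrees, less where a joint would pass 70% of its speed; a pose out of reach is approached as far as the arm can. A call with a gripper value outside its range is refused whole. The fingers move at their own pace and stop on an object; the grip force is fixed at half the most. Time passes only in rows, so rows that repeat a pose let the fingers close, or fill a call up. It gives the time, the measured TCP pose, the force and the opening at its end, in the units of the state.
- r.sense(): the state, without advancing time (a new reading comes with each control period).
- optics.capture(name): name is "scene" or "top"; returns a dict with "image" (480x640x3 uint8, red, green, blue), "fov_y" (degrees; the focal length in pixels is half the picture's height over the tangent of half this angle, whatever the lens; pixels are square), "cx", "cy" (the principal point, pixels), "cam_to_world" (4x4, takes a point from camera to world coordinates). Camera axes: x right, y down, z forward; pixel columns grow to the right and rows downward; lengths in m; the calibration is good to about 2 mm. A picture is of the moment at which its call begins. There is no depth.
- r.finish_job(): hands the job in, once; it reports no verdict.
The state is a dict: "time_s": time; "joints": joint angles; "joint_velocities": joint speeds; "effort": joint torques, N m; "tcp_pos": TCP position; "ee_rot": TCP orientation; "wrist_force": force on the tool from outside, world axes, zero at the start; "moment": the same for the moment, N m; "gripper_width": opening from 0.0 (shut) to 1.0 (fully open).
Only numpy, scipy, OpenCV 4.12 (cv2) and the standard library are available. Lean on these libraries where they do the work, as an engineer would, in place of code of your own. Each camera call takes 0.05 s, during which the arm holds its last target.

## Working session

There is one attempt and no reset: what is moved stays moved. The work goes in short steps, Python scripts to look and compute and a tool call to move; the robot and the scene stay as the last step left them, time stands still between calls to the robot, and variables do not carry over. Pictures are saved under pics/ and viewed, and the job is handed in when it is done.

Besides the shell and the picture viewer there is one more tool, called by a JSON object that holds its "fn" and its "kwargs". step_arm: Moves the arm, as the interface text tells. Its arguments: {"type":"object","properties":{"moves":{"type":"array"}},"required":["moves"]}

```bash
mkdir -p pics; python3 - <<'E'
from station import r, optics
import cv2,pickle
s=r.sense();print(s)
for n in("scene","top"):
    d=optics.capture(n);pickle.dump(d,open(n+'0.pkl','wb'))
    cv2.imwrite(f'pics/{n}0.png',d['image'][:,:,::-1]);print(n,d['fov_y'],d['cx'],d['cy'],d['cam_to_world'])
E
```

```text
{'time_s': 0.0, 'joints': array([-6.10428516e+01,  2.20909337e+01,  3.79039395e-01, -2.90643604e-02,
       -6.84117644e+01, -1.48167616e+01]), 'joint_velocities': array([-0.0498012 , -0.11923752, -0.01065364, -0.0667042 ,  0.03563494,
       -0.09943826]), 'effort': array([-5.52002075e-04, -3.90672112e+01,  1.87398559e+01,  4.21966508e+00,
        1.09457213e-02, -1.93088026e-04]), 'tcp_pos': array([ 0.15256231, -0.60548726,  0.23245252]), 'ee_rot': array([[ 9.69745727e-01, -6.32191016e-04, -2.44116416e-01],
       [ 2.44117216e-01,  2.11676000e-03,  9.69743422e-01],
       [-9.63272134e-05, -9.99997560e-01,  2.20704768e-03]]), 'wrist_force': array([-0.19771279,  0.21492518,  0.35730872]), 'moment': array([-2.67753527e-02, -1.86470080e-05,  1.01398152e-02]), 'gripper_width': 1.0016517161344678}
scene 43.674503794173035 313.4097823369464 238.4262890611096 [[-0.76825392  0.50969861 -0.3872896   0.89678986]
 [ 0.64009271  0.61940134 -0.45455836  0.38955829]
 [ 0.00819993 -0.59711749 -0.80211188  0.82747915]
 [ 0.          0.          0.          1.        ]]
top 57.69101512072264 324.4081825740694 242.1070644377241 [[-0.01583212 -0.99664165  0.08034153  0.48629431]
 [-0.99985172  0.01523619 -0.00802511 -0.03902042]
 [ 0.00677406 -0.08045667 -0.99673509  0.73337796]
 [ 0.          0.          0.          1.        ]]
```

View pics/scene0.png

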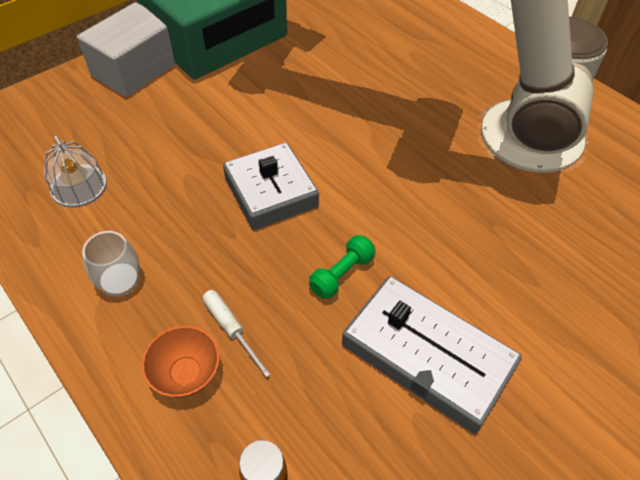

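View pics/top0.png

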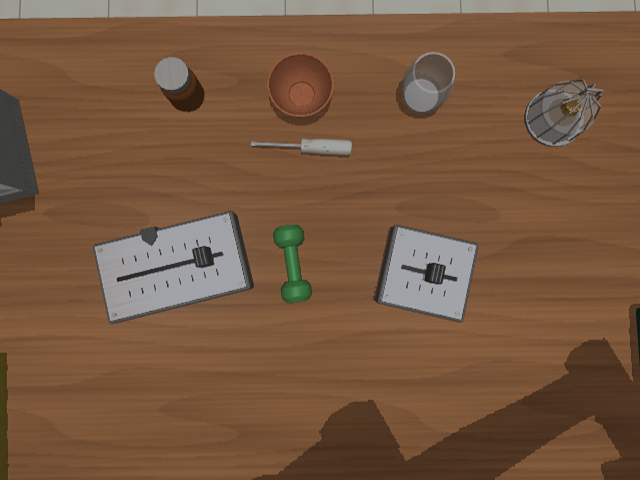

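The long dimmer is at left in the top view: grip near (203,257), clip near (149,236). The short one is at right, grip near (435,273). I'll enlarge the long one.

```bash
python3 - <<'E'
import cv2
a=cv2.imread('pics/top0.png')[200:335,80:265];cv2.imwrite('pics/topc.png',cv2.resize(a,None,fx=4.3,fy=4.3,interpolation=cv2.INTER_CUBIC))
a=cv2.imread('pics/scene0.png')[270:435,335:530];cv2.imwrite('pics/scenec.png',cv2.resize(a,None,fx=3.6,fy=3.6,interpolation=cv2.INTER_CUBIC))
E
```

```text
(no output)
```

View pics/topc.png

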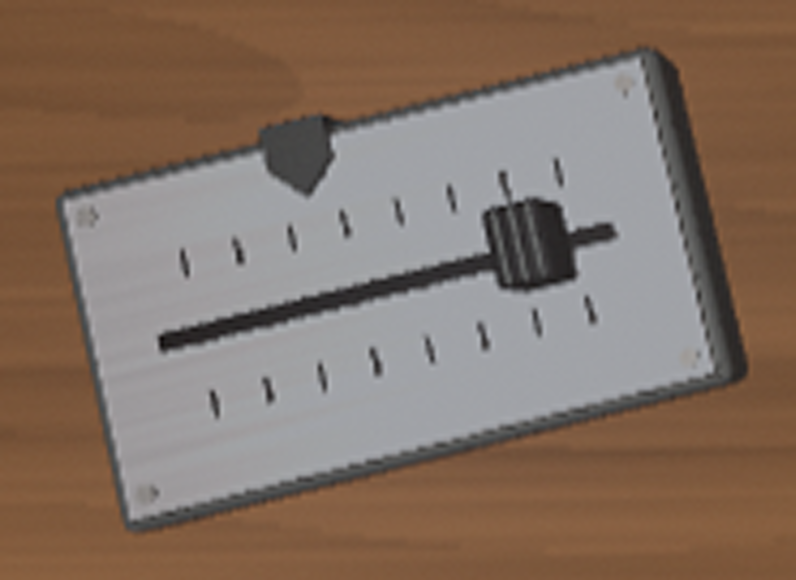

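View pics/scenec.png

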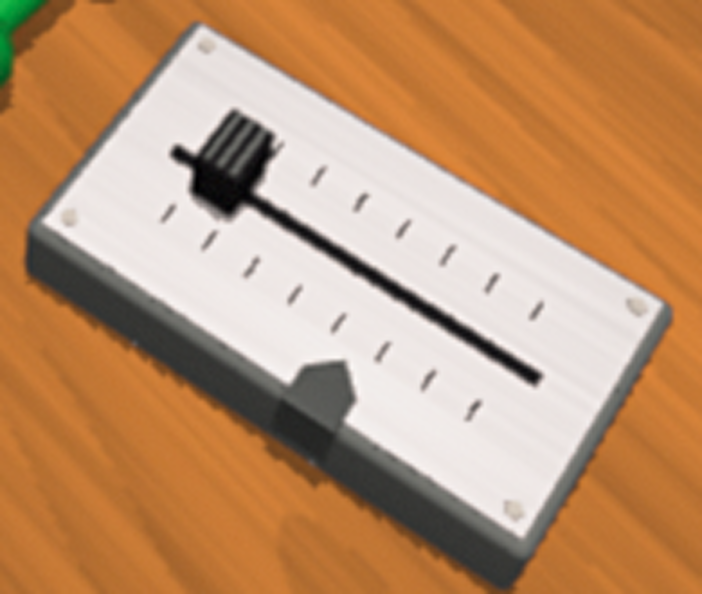

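```bash
cat > h.py <<'E'
import numpy as np,pickle
def ray(d,u,v,z):
    f=240/np.tan(np.radians(d['fov_y'])/2);M=d['cam_to_world']
    c=M[:3,:3]@np.array([(u-d['cx'])/f,(v-d['cy'])/f,1]);o=M[:3,3]
    return o+c*(z-o[2])/c[2]
def proj(d,p):
    f=240/np.tan(np.radians(d['fov_y'])/2);M=d['cam_to_world']
    c=M[:3,:3].T@(np.asarray(p)-M[:3,3]);return f*c[0]/c[2]+d['cx'],f*c[1]/c[2]+d['cy']
E
python3 - <<'E'
from h import *
np.set_printoptions(precision=4,suppress=True)
for n,s,off,P in (('top',4.3,(80,200),dict(t0=(613,231,.045),t1=(162,343,.045),A=(62,197,.045),B=(643,52,.045),C=(722,378,.045),D=(130,528,.045),tip=(307,193,.049),sh0=(332,158,.049),sh1=(267,168,.049),e0=(333,118,.049),e1=(262,130,.049),g0=(486,210,.078),g1=(552,200,.078),g2=(565,275,.078),g3=(504,285,.078))),
 ('scene',3.6,(335,270),dict(t0=(175,152,.045),t1=(538,380,.045),A=(522,550,.045),B=(35,228,.045),C=(197,25,.045),D=(670,308,.045),tip=(345,362,.049),sh0=(302,366,.049),sh1=(354,398,.049),g0=(193,163,.078),g1=(238,190,.078),g2=(275,137,.078),g3=(235,110,.078)))):
    d=pickle.load(open(n+'0.pkl','rb'));W={}
    for k,(a,b,z) in P.items():
        W[k]=ray(d,(a+.5)/s-.5+off[0],(b+.5)/s-.5+off[1],z)[:2]
    y=W['A']-W['B'];y=y+W['D']-W['C'];y/=np.linalg.norm(y);x=np.array([y[1],-y[0]])
    c=(W['A']+W['B']+W['C']+W['D'])/4
    print(n,'c',c,'yaxis',y,np.degrees(np.arctan2(y[1],y[0])),'sizes',[np.linalg.norm(W[i]-W[j]) for i,j in('AB','CD','BC','AD')])
    for k in W: print(k,W[k],'local x,y mm',1e3*(W[k]-c)@x,1e3*(W[k]-c)@y)
E
```

```text
top c [0.5071 0.1985] yaxis [-0.2305  0.9731] 103.32942524732242 sizes [np.float64(0.21874995732586594), np.float64(0.22001617156411335), np.float64(0.12396564037424575), np.float64(0.12372184882200775)]
t0 [0.5265 0.1171] local x,y mm 0.10384689309463958 -83.62580891745117
t1 [0.4881 0.2813] local x,y mm 0.6040542668482742 84.96981832080411
A [0.5421 0.3191] local x,y mm 61.85953096805625 109.27630735413949
B [0.5926 0.1063] local x,y mm 61.98243717480824 -109.47361544386408
C [0.4721 0.0773] local x,y mm -61.98243717480826 -109.90941457261883
D [0.4215 0.2914] local x,y mm -61.85953096805626 110.10672266234332
tip [0.5419 0.2279] local x,y mm 40.6102784009879 20.572288077491574
sh0 [0.5546 0.219 ] local x,y mm 50.9195821951121 8.967854616135122
sh1 [0.5512 0.2426] local x,y mm 53.1474794058212 32.742275670526446
e0 [0.5693 0.2188] local x,y mm 65.21339549438935 5.43293640202514
e1 [0.5652 0.2447] local x,y mm 67.2528700198314 31.532235993532495
g0 [0.5326 0.154 ] local x,y mm 14.558826741601493 -49.14439419558962
g1 [0.5357 0.131 ] local x,y mm 12.319684306395681 -72.27420250912422
[... 546 characters left out ...]
403
B [0.5941 0.1069] local x,y mm 61.24095242173134 -110.16219064621426
C [0.4751 0.0782] local x,y mm -61.24095242173135 -110.48055132638682
D [0.4235 0.2937] local x,y mm -61.50092420948787 111.11467436420712
tip [0.5415 0.2282] local x,y mm 38.123113014355376 20.06550886739537
sh0 [0.5555 0.2187] local x,y mm 49.60182006791438 7.596114161065808
sh1 [0.5496 0.2406] local x,y mm 48.92007344582537 30.30226003950845
g0 [0.5395 0.1372] local x,y mm 15.14259970317178 -68.03818209434952
g1 [0.5343 0.1571] local x,y mm 14.68537309679959 -47.39673342239777
g2 [0.506  0.1495] local x,y mm -14.638171660072834 -48.241291449775396
g3 [0.5095 0.1304] local x,y mm -15.638306048139858 -67.63475465398722
```

Both cameras agree: box sizes match and the yaw is 103.35°. The clip is at local y≈+20 mm and the grip at ≈-59 mm, so it starts at joint 0.011 and the goal is about 0.090. The tool's opening axis (104.1°) is already almost along the track, so I'm moving over now.

{"fn": "step_arm", "kwargs": {"moves": [[[0, 0, 0, 2.2, 0, 2.6, 100], [0, 0, 0, 4.4, 0, 5.2, 100], [0, 0, 0, 6.6, 0, 7.8, 100], [0, 0, 0, 8.8, 0, 10.4, 100], [0, 0, 0, 11, 0, 13, 100]]]}}

```text
time_s: 0.52
tcp_pos: [0.2278, -0.4514, 0.233]
ee_rot: [[0.97, -0.001, -0.244], [0.244, 0.001, 0.97], [-0.0, -1.0, 0.001]]
wrist_force: [0.6, -0.2, 0.0]
gripper_width: 1.0
```

{"fn": "step_arm", "kwargs": {"moves": [[[0, 0, 0, 2.2, 0, 2.6, 100], [0, 0, 0, 4.4, 0, 5.2, 100], [0, 0, 0, 6.6, 0, 7.8, 100], [0, 0, 0, 8.8, 0, 10.4, 100], [0, 0, 0, 11, 0, 13, 100]]]}}

```text
time_s: 0.93
tcp_pos: [0.3026, -0.2985, 0.2333]
ee_rot: [[0.97, -0.0, -0.244], [0.244, 0.0, 0.97], [-0.0, -1.0, 0.0]]
wrist_force: [0.7, -0.4, -0.2]
gripper_width: 1.001
```

{"fn": "step_arm", "kwargs": {"moves": [[[0, 0, 0, 2.2, 0, 2.6, 100], [0, 0, 0, 4.4, 0, 5.2, 100], [0, 0, 0, 6.6, 0, 7.8, 100], [0, 0, 0, 8.8, 0, 10.4, 100], [0, 0, 0, 11, 0, 13, 100]]]}}

```text
time_s: 1.35
tcp_pos: [0.3775, -0.1455, 0.2335]
ee_rot: [[0.97, 0.0, -0.244], [0.244, 0.0, 0.97], [0.0, -1.0, 0.0]]
wrist_force: [1.4, 0.5, 0.1]
gripper_width: 0.999
```

{"fn": "step_arm", "kwargs": {"moves": [[[0, 0, 0, 2.2, 0, 2.6, 100], [0, 0, 0, 4.4, 0, 5.2, 100], [0, 0, 0, 6.6, 0, 7.8, 100], [0, 0, 0, 8.8, 0, 10.4, 100], [0, 0, 0, 11, 0, 13, 100]]]}}

```text
time_s: 1.77
tcp_pos: [0.4524, 0.0074, 0.2334]
ee_rot: [[0.97, -0.0, -0.245], [0.245, 0.0, 0.97], [-0.0, -1.0, 0.0]]
wrist_force: [0.9, -0.0, -0.8]
gripper_width: 1.001
```

{"fn": "step_arm", "kwargs": {"moves": [[[0, 0, 0, 2.2, 0, 2.6, 100], [0, 0.005, 0, 4.4, 0, 5.2, 100], [0, 0.01, 0, 6.6, 0, 7.8, 100], [0, 0.013, 0, 8.6, 0, 10, 100], [0, 0.013, 0, 9.9, 0, 11.4, 100]]]}}

```text
time_s: 2.18
tcp_pos: [0.5213, 0.1429, 0.2329]
ee_rot: [[0.972, -0.0, -0.233], [0.233, -0.0, 0.972], [-0.0, -1.0, -0.0]]
wrist_force: [-0.5, 0.1, -0.4]
gripper_width: 0.998
```

{"fn": "step_arm", "kwargs": {"moves": [[[0, 0, 0, 0, 2.5, 0, 100], [0, 0, 0, 0, 5, 0, 100], [0, 0, 0, 0, 7.5, 0, 100], [0, 0, 0, 0, 10, 0, 100], [0, 0, 0, 0, 10, 0, 100]]]}}

```text
time_s: 2.6
tcp_pos: [0.5169, 0.1388, 0.1282]
ee_rot: [[0.973, -0.011, -0.23], [0.23, -0.005, 0.973], [-0.011, -1.0, -0.002]]
wrist_force: [0.0, 0.1, 0.1]
gripper_width: 1.002
```

```bash
python3 - <<'E'
from station import r, optics
import cv2
s=r.sense();print(s['time_s'],s['tcp_pos'],s['ee_rot'][:,2],s['joints'])
for n,(a,b,c,e) in(("scene",(335,530,220,435)),("top",(80,265,200,335))):
    d=optics.capture(n);i=d['image'][c:e,a:b,::-1]
    cv2.imwrite(f'pics/{n}1.png',cv2.resize(i,None,fx=3.2,fy=2.7 if 0 else 3.2)[:600] if n=='top' else cv2.resize(i,None,fx=2.7,fy=2.7))
E
```

```text
2.6 [0.51689304 0.1388442  0.12823929] [-0.23042104  0.97308883 -0.00206635] [  32.34911141   19.60204468  -19.98681599   -0.12919808  -51.06577302
 -108.94612863]
```

View pics/scene1.png

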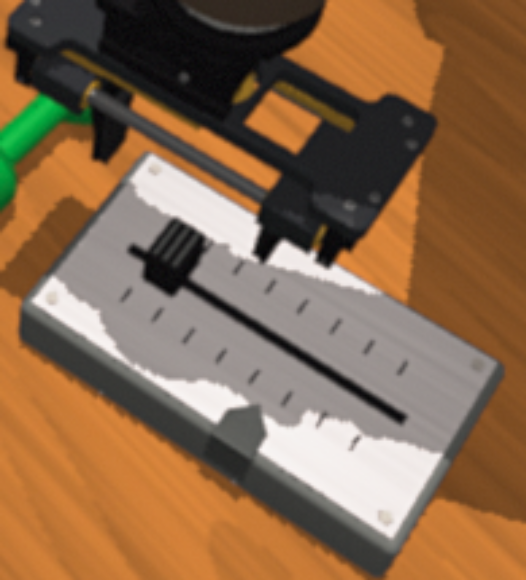

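View pics/top1.png

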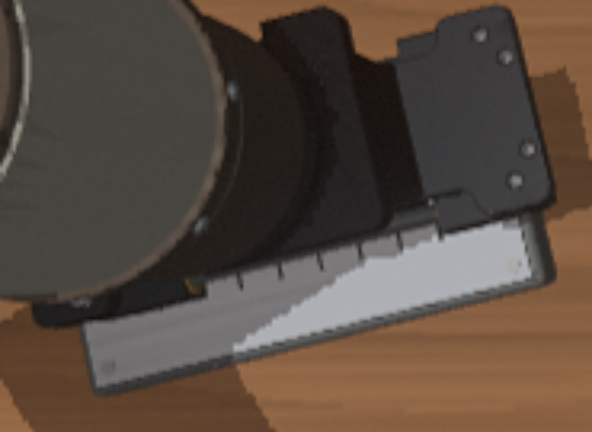

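The grip sits between the open fingers, in line with the track, and nothing is in contact. I'll let the arm settle, then descend.

{"fn": "step_arm", "kwargs": {"moves": [[[0, 0, 0, 0, 0, 0, 100], [0, 0, 0, 0, 0.5, 0, 100], [0, 0, 0, 0, 1, 0, 100], [0, 0, 0, 0, 1, 0, 100], [0, 0, 0, 0, 1, 0, 100]]]}}

```text
time_s: 3.12
tcp_pos: [0.5204, 0.1404, 0.1237]
ee_rot: [[0.973, 0.0, -0.232], [0.232, 0.0, 0.973], [0.0, -1.0, 0.0]]
wrist_force: [0.0, -0.0, 0.3]
gripper_width: 1.004
```

{"fn": "step_arm", "kwargs": {"moves": [[[0, 0, 0, 0, 1.5, 0.1, 100], [0, 0, 0, 0, 3, 0.1, 100], [0, 0, 0, 0, 4.5, 0.1, 100], [0, 0, 0, 0, 5.5, 0.1, 100], [0, 0, 0, 0, 6, 0.1, 100]]]}}

```text
time_s: 3.53
tcp_pos: [0.5197, 0.1411, 0.0624]
ee_rot: [[0.973, -0.002, -0.232], [0.232, -0.001, 0.973], [-0.002, -1.0, -0.001]]
wrist_force: [-0.1, -0.3, -0.2]
gripper_width: 0.999
```

{"fn": "step_arm", "kwargs": {"moves": [[[0, 0, 0, 0, 0, 0, 100], [0, 0, 0, 0, 0, 0, 100], [0, 0, 0, 0, 0, 0, 60], [0, 0, 0, 0, 0, 0, 50], [0, 0, 0, 0, 0, 0, 40]]]}}

```text
time_s: 3.95
tcp_pos: [0.5207, 0.1416, 0.0643]
ee_rot: [[0.973, 0.001, -0.232], [0.232, 0.001, 0.973], [0.001, -1.0, 0.0]]
wrist_force: [0.4, -0.9, 0.5]
gripper_width: 0.856
```

{"fn": "step_arm", "kwargs": {"moves": [[[0, 0, 0, 0, 0, 0, 30], [0, 0, 0, 0, 0, 0, 20], [0, 0, 0, 0, 0, 0, 15], [0, 0, 0, 0, 0, 0, 15], [0, 0, 0, 0, 0, 0, 15]]]}}

```text
time_s: 4.37
tcp_pos: [0.5203, 0.1414, 0.0636]
ee_rot: [[0.973, 0.0, -0.232], [0.232, 0.0, 0.973], [0.0, -1.0, 0.0]]
wrist_force: [-0.1, -0.6, 0.2]
gripper_width: 0.48
```

{"fn": "step_arm", "kwargs": {"moves": [[[0, 0, 0, 0, 0, 0, 15], [0, 0, 0, 0, 0, 0, 15], [0, 0, 0, 0, 0, 0, 15], [0, 0, 0, 0, 0, 0, 15], [0, 0, 0, 0, 0, 0, 15]]]}}

```text
time_s: 4.78
tcp_pos: [0.5202, 0.1415, 0.0635]
ee_rot: [[0.973, -0.0, -0.232], [0.232, 0.0, 0.973], [0.0, -1.0, 0.0]]
wrist_force: [0.0, 1.0, -0.7]
gripper_width: 0.248
```

Gripped at 21.6 mm, which matches the 22 mm block. The clip lies about 79 mm ahead along the track by both cameras.

{"fn": "step_arm", "kwargs": {"moves": [[[0, 0, 0, 0, 0, 0.5, 15], [0, 0, 0, 0, 0, 1.3, 15], [0, 0, 0, 0, 0, 2.2, 15], [0, 0, 0, 0, 0, 3.1, 15], [0, 0, 0, 0, 0, 4, 15]]]}}

```text
time_s: 5.2
tcp_pos: [0.5108, 0.1814, 0.0635]
ee_rot: [[0.973, 0.0, -0.232], [0.232, -0.0, 0.973], [0.0, -1.0, -0.0]]
wrist_force: [1.3, -2.3, -0.9]
gripper_width: 0.247
```

{"fn": "step_arm", "kwargs": {"moves": [[[0, 0, 0, 0, 0, 0.9, 15], [0, 0, 0, 0, 0, 1.8, 15], [0, 0, 0, 0, 0, 2.7, 15], [0, 0, 0, 0, 0, 3.5, 15], [0, 0, 0, 0, 0, 3.9, 15]]]}}

```text
time_s: 5.62
tcp_pos: [0.5019, 0.2196, 0.0635]
ee_rot: [[0.973, 0.0, -0.233], [0.233, 0.0, 0.973], [0.001, -1.0, 0.0]]
wrist_force: [2.1, -1.3, -1.8]
gripper_width: 0.251
```

{"fn": "step_arm", "kwargs": {"moves": [[[0, 0, 0, 0, 0, 0, 15], [0, 0, 0, 0, 0, 0, 15], [0, 0, 0, 0, 0, 0, 15], [0, 0, 0, 0, 0, 0, 15], [0, 0, 0, 0, 0, 0, 15]]]}}

```text
time_s: 6.03
tcp_pos: [0.5022, 0.2183, 0.0636]
ee_rot: [[0.973, 0.0, -0.231], [0.231, 0.001, 0.973], [0.001, -1.0, 0.0]]
wrist_force: [1.3, 2.1, -2.9]
gripper_width: 0.252
```

```bash
python3 - <<'E'
from station import r, optics
import cv2,pickle
s=r.sense();print(s['time_s'],s['tcp_pos'],s['ee_rot'][:,2],s['wrist_force'],s['gripper_width'])
d=optics.capture('scene');pickle.dump(d,open('scene2.pkl','wb'));i=d['image'][270:435,335:530,::-1]
cv2.imwrite('pics/scene2.png',cv2.resize(i,None,fx=3.6,fy=3.6,interpolation=cv2.INTER_CUBIC))
E
```

```text
6.0333 [0.50218777 0.2183115  0.06356271] [-2.31329648e-01  9.72875314e-01  4.66974031e-04] [ 1.30545612  2.13010838 -2.90481572] 0.251967401713236
```

View pics/scene2.png

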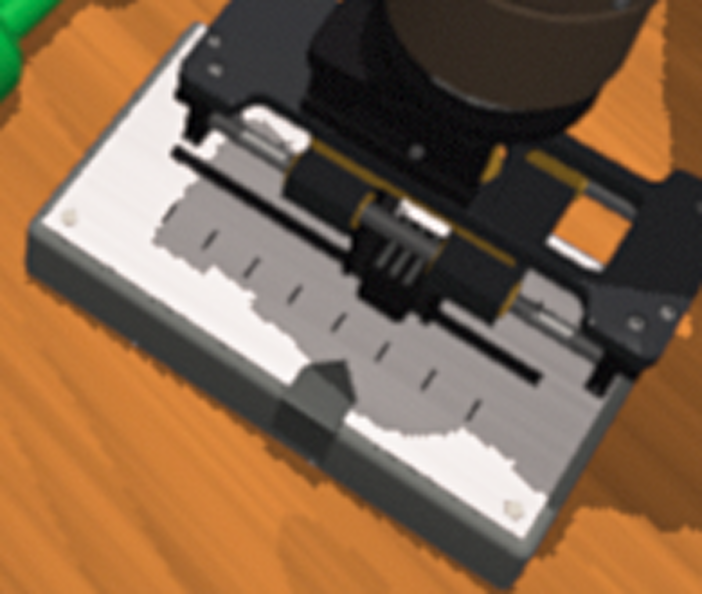

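The grip is now beside the clip, carried 78.9 mm by the TCP reading. Next I'll release, rise, back away and verify.

{"fn": "step_arm", "kwargs": {"moves": [[[0, 0, 0, 0, 0, 0, 30], [0, 0, 0, 0, 0, 0, 40], [0, 0, 0, 0, 0, 0, 60], [0, 0, 0, 0, 0, 0, 70], [0, 0, 0, 0, 0, 0, 70]]]}}

```text
time_s: 6.5
tcp_pos: [0.5018, 0.2179, 0.0636]
ee_rot: [[0.973, -0.0, -0.231], [0.231, -0.0, 0.973], [-0.001, -1.0, -0.0]]
wrist_force: [-0.2, 0.9, -0.9]
gripper_width: 0.518
```

{"fn": "step_arm", "kwargs": {"moves": [[[0, 0, 0, 0, 0, 0, 70], [0, 0, 0, 0, -1.5, 0, 70], [0, 0, 0, 0, -4, 0, 70], [0, 0, 0, 0, -7, 0, 70], [0, 0, 0, 0, -10, 0, 70]]]}}

```text
time_s: 6.92
tcp_pos: [0.5014, 0.2178, 0.1642]
ee_rot: [[0.973, -0.002, -0.232], [0.232, -0.001, 0.973], [-0.002, -1.0, -0.001]]
wrist_force: [0.7, 0.5, 0.2]
gripper_width: 0.692
```

{"fn": "step_arm", "kwargs": {"moves": [[[0, 0, 0, 0, -2, -3, 70], [0, 0, 0, 0, -4, -6, 70], [0, 0, 0, 0, -6, -9, 70], [0, 0, 0, 0, -8, -12, 70], [0, 0, 0, 0, -8, -15, 70]]]}}

```text
time_s: 7.33
tcp_pos: [0.5388, 0.0714, 0.2484]
ee_rot: [[0.972, 0.009, -0.233], [0.233, 0.002, 0.972], [0.009, -1.0, -0.0]]
wrist_force: [0.4, 0.9, -0.1]
gripper_width: 0.699
```

{"fn": "step_arm", "kwargs": {"moves": [[[0, 0, 0, 0, 0, -3, 70], [0, 0, 0, 0, 0, -6, 70], [0, 0, 0, 0, 0, -9, 70], [0, 0, 0, 0, 0, -12, 70], [0, 0, 0, 0, 0, -15, 70]]]}}

```text
time_s: 7.75
tcp_pos: [0.5713, -0.0751, 0.2436]
ee_rot: [[0.973, -0.0, -0.232], [0.232, 0.0, 0.973], [-0.0, -1.0, 0.0]]
wrist_force: [-0.2, 0.7, 0.4]
gripper_width: 0.699
```

{"fn": "step_arm", "kwargs": {"moves": [[[0, 0, 0, 0, 0, -2, 70], [0, 0, 0, 0, 0, -4, 70], [0, 0, 0, 0, 0, -5, 70], [0, 0, 0, 0, 0, -5, 70], [0, 0, 0, 0, 0, -5, 70]]]}}

```text
time_s: 8.17
tcp_pos: [0.5828, -0.1221, 0.2433]
ee_rot: [[0.973, -0.001, -0.231], [0.231, 0.0, 0.973], [-0.001, -1.0, 0.0]]
wrist_force: [-0.4, 0.3, -0.2]
gripper_width: 0.699
```

```bash
python3 - <<'E'
from station import r, optics
import cv2,pickle
s=r.sense();print(s['time_s'],s['tcp_pos'],s['wrist_force'])
for n,s,(a,b,c,e) in(("scene",3.6,(335,530,270,435)),("top",4.3,(80,265,200,335))):
    d=optics.capture(n);pickle.dump(d,open(n+'3.pkl','wb'));i=d['image'][c:e,a:b,::-1]
    cv2.imwrite(f'pics/{n}3.png',cv2.resize(i,None,fx=s,fy=s,interpolation=cv2.INTER_CUBIC))
    cv2.imwrite(f'pics/{n}3full.png',d['image'][:,:,::-1])
E
```

```text
8.1667 [ 0.5827644  -0.12214611  0.24325653] [-0.41273212  0.27341224 -0.15748426]
```

View pics/scene3.png

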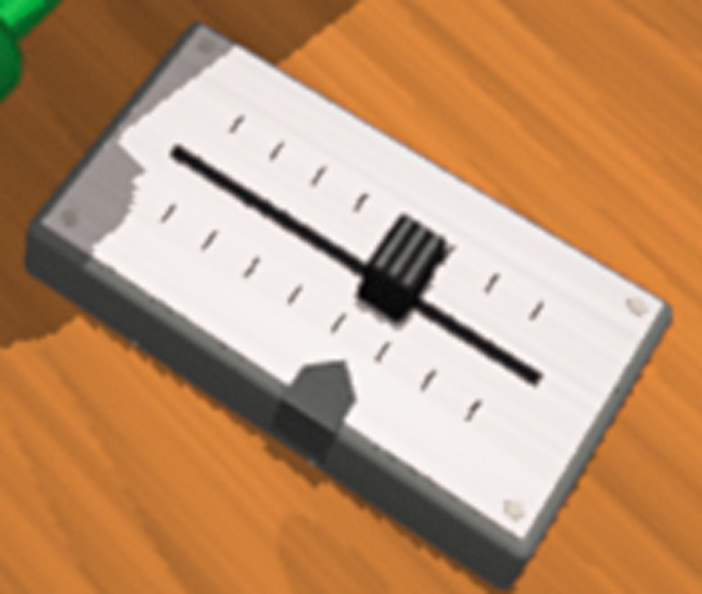

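View pics/top3.png

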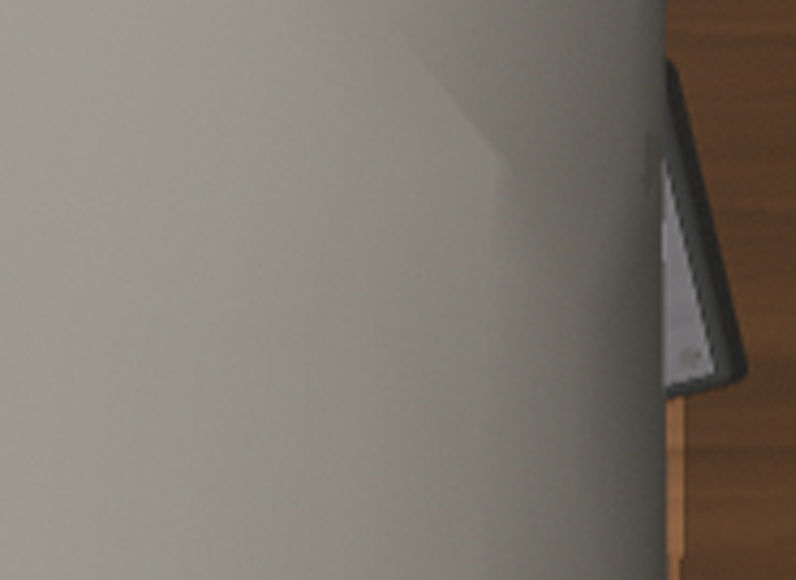

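View pics/scene3full.png

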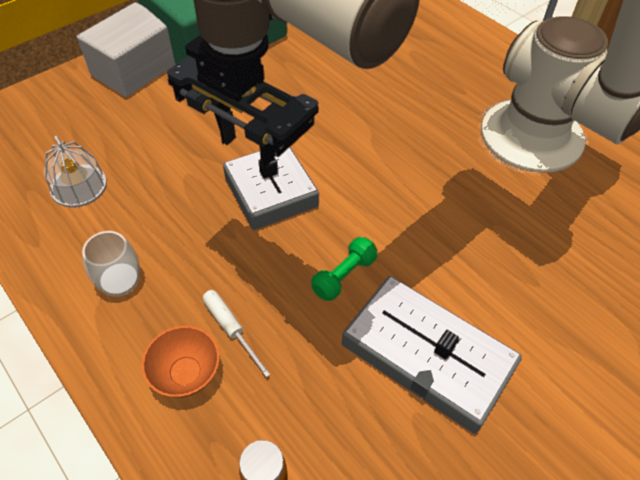

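Scene view: the grip stands at crop (405,255) and the clip tip at (345,362). The arm hides the top view, so I'll move it farther off to check from there too.

{"fn": "step_arm", "kwargs": {"moves": [[[0, 0, 0, -2, 0, -3, 70], [0, 0, 0, -4, 0, -6, 70], [0, 0, 0, -6, 0, -9, 70], [0, 0, 0, -8, 0, -12, 70], [0, 0, 0, -10, 0, -15, 70]]]}}

```text
time_s: 8.68
tcp_pos: [0.5201, -0.2912, 0.244]
ee_rot: [[0.972, 0.001, -0.234], [0.234, -0.0, 0.972], [0.001, -1.0, -0.0]]
wrist_force: [0.6, -0.7, 0.7]
gripper_width: 0.7
```

{"fn": "step_arm", "kwargs": {"moves": [[[0, 0, 0, -2, 0, -3, 70], [0, 0, 0, -4, 0, -6, 70], [0, 0, 0, -6, 0, -9, 70], [0, 0, 0, -8, 0, -12, 70], [0, 0, 0, -10, 0, -15, 70]]]}}

```text
time_s: 9.1
tcp_pos: [0.4579, -0.4606, 0.244]
ee_rot: [[0.972, 0.0, -0.234], [0.234, -0.0, 0.972], [0.0, -1.0, -0.0]]
wrist_force: [1.0, 0.1, -0.4]
gripper_width: 0.702
```

{"fn": "step_arm", "kwargs": {"moves": [[[0, 0, 0, 0, 0, -3, 70], [0, 0, 0, 0, 0, -6, 70], [0, 0, 0, 0, 0, -9, 70], [0, 0, 0, 0, 0, -9, 70], [0, 0, 0, 0, 0, -9, 70]]]}}

```text
time_s: 9.52
tcp_pos: [0.4793, -0.5478, 0.2419]
ee_rot: [[0.973, -0.001, -0.231], [0.231, 0.002, 0.973], [-0.001, -1.0, 0.002]]
wrist_force: [-0.3, 0.3, 0.0]
gripper_width: 0.705
```

```bash
python3 - <<'E'
from station import r, optics
import cv2,pickle
s=r.sense();print(s['time_s'],s['tcp_pos'],s['wrist_force'])
for n,s,(a,b,c,e) in(("top",4.3,(80,265,200,335)),):
    d=optics.capture(n);pickle.dump(d,open(n+'4.pkl','wb'));i=d['image'][c:e,a:b,::-1]
    cv2.imwrite(f'pics/{n}4.png',cv2.resize(i,None,fx=s,fy=s,interpolation=cv2.INTER_CUBIC))
    cv2.imwrite(f'pics/{n}4full.png',d['image'][:,:,::-1])
E
```

```text
9.5167 [ 0.47930206 -0.54779611  0.24193583] [-0.28309361  0.28142527  0.04671259]
```

View pics/top4.png

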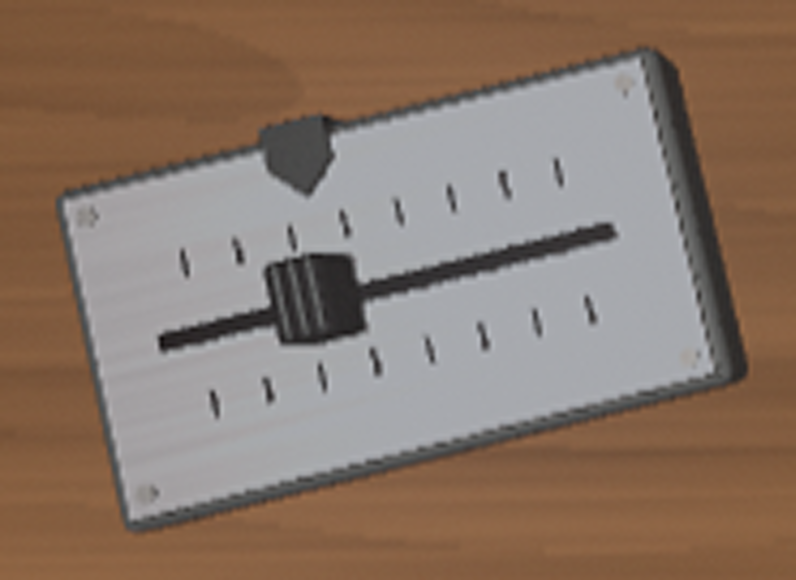

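View pics/top4full.png

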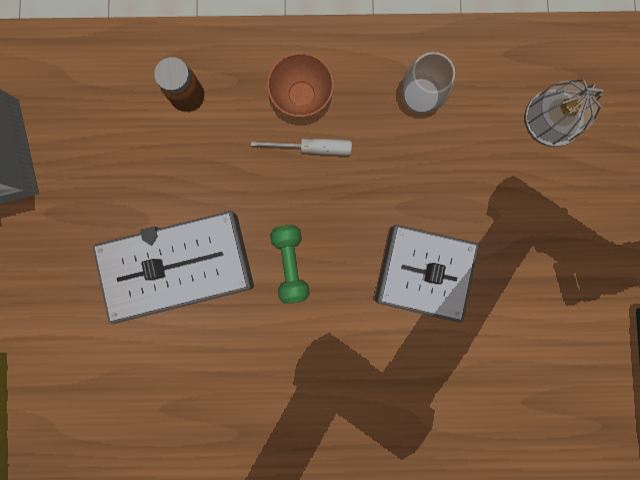

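```bash
python3 - <<'E'
from h import *
import cv2
yv=np.array([-.2312,.9729]);xv=np.array([yv[1],-yv[0]])
for n,s,off,P in (('top4',4.3,(80,200),dict(tip=(307,194,.049),s0=(332,158,.049),s1=(267,168,.049),g0=(266,265,.078),g1=(316,256,.078),g2=(338,335,.078),g3=(284,342,.078))),
 ('scene3',3.6,(335,270),dict(tip=(345,362,.049),s0=(302,366,.049),s1=(354,398,.049),g0=(363,268,.078),g1=(409,296,.078),g2=(447,242,.078),g3=(405,215,.078)))):
    d=pickle.load(open(n+'.pkl','rb'));c=np.array([.5075,.199])
    W={k:((ray(d,(a+.5)/s-.5+off[0],(b+.5)/s-.5+off[1],z)[:2]-c)*1e3) for k,(a,b,z) in P.items()}
    print(n,{k:(round(w@xv,1),round(w@yv,1)) for k,w in W.items()})
    print(' clip',W['tip']@yv,(W['s0']+W['s1'])@yv/2,'grip',sum(W['g%d'%i] for i in range(4))@yv/4)
    # overlay model: box centre, grip at y=20
    im=cv2.resize(d['image'][off[1]:off[1]+(135 if 'top' in n else 165),off[0]:off[0]+(185 if 'top' in n else 195),::-1],None,fx=s,fy=s,interpolation=cv2.INTER_CUBIC)
    def P2(x,y,z):
        p=c+(x*xv+y*yv)/1e3; u,v=proj(d,(p[0],p[1],z)); return [int((u-off[0]+.5)*s-.5),int((v-off[1]+.5)*s-.5)]
    for q,col in (([P2(a,20+b,.0785) for a,b in((-15,-11),(15,-11),(15,11),(-15,11))],(0,0,255)),([P2(a,20+b,.0475) for a,b in((-15,-11),(15,-11),(15,11),(-15,11))],(255,0,255)),([P2(-65,20,.045),P2(65,20,.045)],(0,255,0)),([P2(a,b,.045) for a,b in((-65,-115),(65,-115),(65,115),(-65,115))],(255,255,0))):
        cv2.polylines(im,[np.array(q)],True,col,1)
    cv2.imwrite(f'pics/ov_{n}.png',im)
E
```

```text
top4 {'tip': (np.float64(39.7), np.float64(20.2)), 's0': (np.float64(50.4), np.float64(8.5)), 's1': (np.float64(52.6), np.float64(32.3)), 'g0': (np.float64(14.1), np.float64(28.9)), 'g1': (np.float64(12.9), np.float64(11.4)), 'g2': (np.float64(-15.8), np.float64(10.0)), 'g3': (np.float64(-13.6), np.float64(28.6))}
 clip 20.232239535537285 20.428374348621507 grip 19.73157839514652
scene3 {'tip': (np.float64(39.8), np.float64(20.5)), 's0': (np.float64(51.3), np.float64(8.1)), 's1': (np.float64(50.6), np.float64(30.8)), 'g0': (np.float64(16.3), np.float64(9.3)), 'g1': (np.float64(16.0), np.float64(29.2)), 'g2': (np.float64(-13.1), np.float64(29.7)), 'g3': (np.float64(-13.5), np.float64(10.9))}
 clip 20.53632063431185 19.425093335825537 grip 19.78111770158777
```

View pics/ov_top4.png

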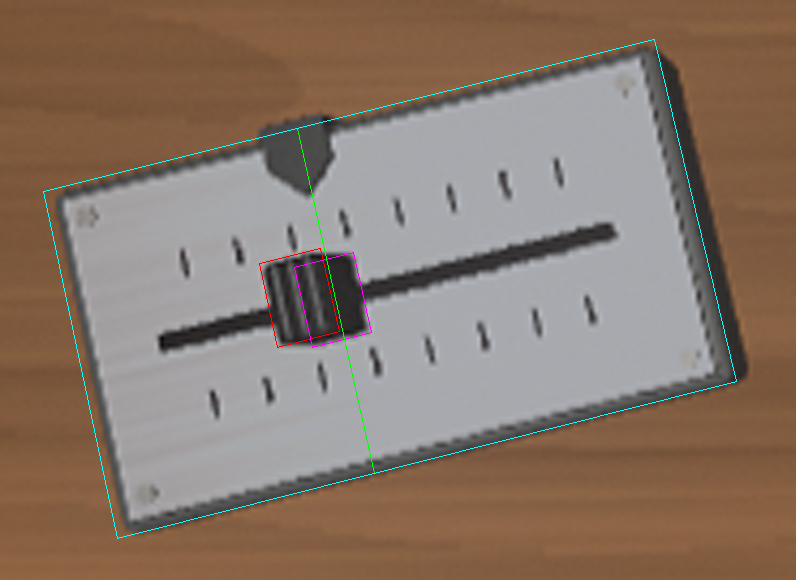

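View pics/ov_scene3.png

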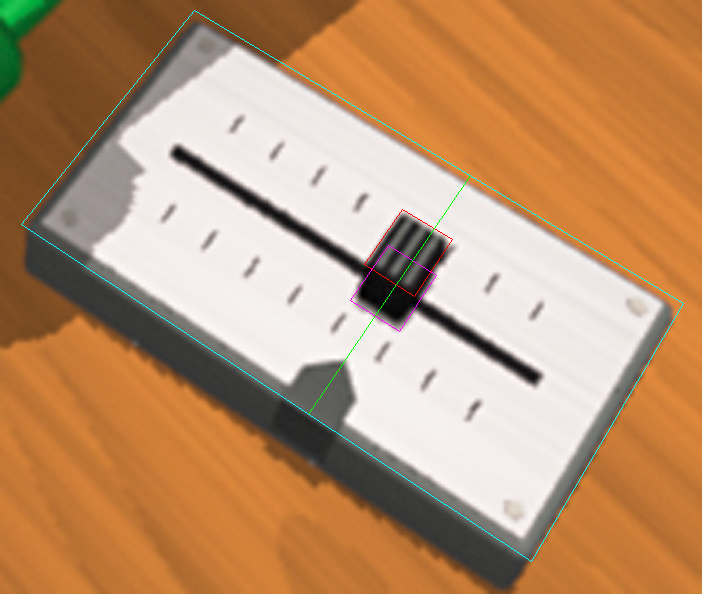

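The two cameras agree: grip at +19.8 mm and clip at about +20.2 mm, roughly 0.4 mm apart. The short grip hasn't moved, still at (435,273), and the arm is clear.

```bash
python3 -c "
from station import r
r.finish_job()"
```

```text
the job is handed in; nothing more can be done
```

The long dimmer's grip now stands level with the pointer clip, released, and I handed the job in after about 9.6 s. I gripped it, slid it about 79 mm along the track, let go and moved the arm well clear.

- **Level with the clip:** both cameras put the grip at +19.8 mm from mid-box. They put the clip at 19.4 to 20.5 mm, a gap of about half a millimetre, which is within what the cameras can resolve.
- **Short dimmer:** its grip is at the same pixel, (435,273), as at the start.
- **Forces:** wrist force readings stayed under about 4 N throughout.
- **Unexplained:** the green dumbbell shows about 3 pixels from where it was in the first picture. The gripper never came near it and no contact force showed, so it probably rolled slightly on its own.

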